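Raise the dish on the cam lift and hold it up

TASK

Swing the door of the dish lift wide open, so that the lever can come out through the doorway. Then pull the cam lever down towards you until it lies level, where the dish stands at its highest, and stop there: the lever is sprung, so finish with the gripper still holding its grip, and keep it still. Leave the door open and do not disturb the other things on the table.

Things in the scene. Friction and masses are not known exactly. Their poses are not given: they have to be found in the camera images.
- dish_lift: Fixed white housing, 182 deep (x) x 166 wide (y) mm; origin: centre of footprint, on the table. x runs from its front (door, facing the robot) to its back, y to its left, z up. Rear part (x 2..94) is a block 100 high with a Petri dish in a well in its top. Front part (x -84..0) is a bay, open above, holding the lever; its side walls (inner faces y +-71) are 125 high.
- door_hinge (a point): Point on the door's vertical hinge axis, at [-89, 71.5, 67] mm in the dish lift's frame (the door's left edge, half-way up). It does not move.
- door (a joint): Angle of the aluminium front door (8 mm thick, 142 wide, from z = 10 to 124 mm). 0 = shut, 1.57 = square to the front, stop at 1.9 rad. It swings out towards the robot and to the lift's left (clockwise from above), has a little friction and stays where it is left. Starts shut or slightly ajar (0 to 0.12).
- door_handle (a point): Door pull: black upright round bar, 12 mm thick, free at the top, running from 40 mm below to 35 mm above its origin, which is 100 mm above the table, 45 mm in front of the door's middle plane and 108 mm from the hinge along the door. A 12 mm stem joins only its lower end to the door: pinched from above, it turns between the fingers. Axes turn with the door (shut: as the dish lift's).
- lever_axis (a point): Point on the lever's horizontal axis of rotation (along the lift's y), at [-12, 0, 100] mm in the dish lift's frame. It does not move.
- lever_angle (a joint): Angle a of the cam lever: 0 = upright, 1.571 = level, pointing straight forward out of the doorway, stop at 2.1 (drooping). The dish is highest with the lever level, lower short of or beyond it. Let go, the lever springs back up (0.22 N m/rad less 0.12 N m of friction; pulling it takes about 5 N at the grip near level). Starts at 0.05 to 0.45 rad.
- lever: The steel cam lever with its grip: a flat arm (14 x 8 mm) that turns about lever_axis. Origin on that axis, as the point lever_axis; z points outward along the arm, y along the axis of rotation.
- lever_grip (a point): Lever's grip: black round bar, 16 mm thick, 70 mm long, lying along the lift's y, to the right of the end of a flat steel arm (arm at y = 14 to 22 mm; bar free from y = 14 to -56). Origin: its centre, at [-12 - 95 sin a, -21, 100 + 95 cos a] mm in the dish lift's frame for lever angle a. It can turn between the fingers. Axes: y along the bar, z outward along the lever.
- dish (a point): Centre of the closed Petri dish (72 mm across, 15 mm high) that lies on the loose carrier in the well. In the dish lift's frame at [48, 0, 91] mm when down (its lid flush with the housing's top). A cam geared 2:1 to the lever lifts it from lever angle 0.5 on, by 5.4 - 10 cos(2a) mm: about 15 mm at a = 1.571, less short of or beyond it. The weight brings it down again.
- petri: Bystander, to be left alone: closed Petri dish, 72 mm across, 15 mm high. Origin: centre of its underside.
- tape: Bystander, to be left alone: roll of masking tape lying flat, 64 mm across, 19 mm high. Origin: centre of its underside.
- timer: Bystander, to be left alone: small kitchen-type timer, 62 x 64 x 19 mm. Origin: centre of its underside.
- slide_case: Bystander, to be left alone: grey microscope-slide box, 98 x 71 x 37 mm. Origin: centre of its underside.
- beaker: Bystander, to be left alone: small clear beaker, 48 mm across, 58 mm high. Origin: centre of its underside.
- flask: Bystander, to be left alone: small stoppered flask, 44 mm across, 104 mm high. Origin: centre of its underside.
Things that resemble listed ones, but are neither listed nor needed, are in the scene too. Leave any green or orange look-alike of the part that bears dish alone.

How it is judged:
By the outcome, as a careful person would: the job done as asked, in the order asked, and still so for the second after the job is handed in, while the arm keeps its last pose, push and grip.
It also fails if it takes over 45 s, if anything falls off the work surface, if the arm or the gripper's body presses on something with over 40 N, if the wrist force passes 120 N, or if a joint passes its speed limit or range.

ROBOT

A 7-joint arm with a two-finger parallel gripper is mounted at the origin on the work surface; the furniture and walls round the work are solid. World frame = base frame: x ahead of the robot, y to its left, z up, the work surface at z = 0. Lengths are in m, angles in rad, forces in N, time in s.
With the tool pointing down it reaches from about 0.35 to 0.9 m from the base axis. Payload 19.9 kg.
Tool frame: the origin (TCP) lies midway between the tips of the shut fingers; the grasp point (between the pads) lies 19 mm behind it; z points along the fingers, y is the line along which they close (so a half turn about z gives the same grasp; the last joint's range is limited). The gripper opens to 85 mm and grips with 20 to 120 N. Pads are 22 mm wide; open, the fingers measure 114 mm over their backs; the gripper's body (76 mm by 85 mm) begins 54 mm behind the grasp point. The pads swing forward as they close: fully open they stand 13 mm farther back than shut.
Start: joints at [1.177, 0.417, -0.01, 1.614, 0.005, 1.111, -0.053], TCP at [0.216, -0.586, 0.231] pointing down, gripper open.
Joint ranges: [-2.81, 2.81], [-0.39, 2.02], [-1.27, 1.25], [0.06, 2.57], [-1.19, 4.33], [0.19, 2], [-2.82, 2.82]. Speed limits (rad/s): [1.89, 1.89, 2.39, 2.39, 3.01, 3.01, 3.01].

INTERFACE

Orientations are given as a 3x3 rotation matrix whose columns are the frame's x, y, z axes.
In Python, from station import arm gives the robot as it stands. The module is installed in compiled form; this text tells all that it offers. Calls block until the motion is done:
- arm.move_pose(position, orientation): joint-space move of the TCP to a pose.
- arm.line_to(position, rotation=None, speed=0.15): straight line of the TCP; rotation=None keeps the orientation; speed is the mean speed in m/s.
- arm.move_joints(angles): joint-space move.
- arm.let_go() and arm.grab(grasp_force=None): open the fingers fully, or close them until they stop; grasp_force is the grip in N (None keeps the last).
- arm.sleep(seconds).
- arm.ik(position, orientation): joint angles nearest the present ones, or None.
- arm.grab_frame(name): name is "scene" or "top" or "wrist"; returns (picture, depth): 480x640x3 uint8, blue, green, red; 480x640 float32, m along the optical axis (not along the pixel's ray), 0 where there is no reading.
- arm.calibration(name): a dict with "fx", "fy", "cx", "cy" (pixels), "pose" (4x4, takes a point from camera to world coordinates); the wrist camera has in their place "hand_eye" (4x4, takes a point from camera to tool coordinates, whose origin is the TCP and whose axes are the flange's). Camera axes: x right, y down, z forward; pixel columns grow to the right and rows downward; lengths in m; the calibration is good to about 2 mm. The wrist camera is an equidistant fisheye: a pixel r from the principal point sees the ray r / f radians off the axis. A picture is of the moment at which its call begins: read the wrist's pose just before it. calibration takes no time and is no camera call.
A pose or a line that the arm cannot do raises arm.IKError and nothing moves.
- arm.job_done(): hands the job in; it is judged then, once.
Trained networks look in the newest picture that a camera, given by its name, has taken for a name from the list of things; names that differ only in an ending like _2 or _b are one class to them, and where a whole thing is asked for, a point or a joint stands for the part that bears it (a point fixed in the world has none). Each returns a list of dicts, best first, with "confidence" (0 to 1); they miss things now and then, are a little off and sometimes report something else, mostly with a low value. They report only what shows in the picture. A call takes as long as a camera call. They do not tell look-alikes from the thing itself.
- arm.spot_in(label, camera): "position" ([column, row] in pixels, amid what is visible of it).
- arm.trace(label, camera): "pixels" (480x640 bool, what is visible of it) and "position" ([column, row] in pixels, amid what is visible of it).
- arm.pinpoint(label, camera): "position" ([column, row] in pixels: a listed point, or the origin of a listed thing).
Readings, each from a call of its own:
- arm.read_clock(): time.
- arm.read_joint_positions(): joint angles.
- arm.read_dq(): joint speeds.
- arm.read_joint_torque(): joint torques, N m.
- arm.read_position(): TCP position.
- arm.read_orientation(): TCP orientation.
- arm.read_wrist_force(): force on the tool from outside, world axes, zero at the start.
- arm.read_ft_torque(): the same for the moment, N m.
- arm.read_opening(): finger opening in m.
- arm.read_gripper_force(): force on a finger pad.
Only numpy, scipy, OpenCV 4.12 (cv2) and the standard library are available. Lean on these libraries where they do the work, as an engineer would, in place of code of your own. Each camera call takes 0.05 s, during which the arm holds its last target. There are 200 camera calls.

## Working session

There is one attempt and no reset: what is moved stays moved. The work goes in short steps, each a Python script; the robot and the scene stay as the last script left them, time stands still between calls to the robot, and variables do not carry over. Pictures are saved under pics/ and viewed, at most 10 in all, crops included, and the job is handed in when it is done.

```bash
mkdir -p pics; cat > h.py <<'E'
import numpy as np, cv2
from station import arm
def unproj(cam,px,d):
    c=arm.calibration(cam); P=np.array([(px[0]-c['cx'])/c['fx']*d,(px[1]-c['cy'])/c['fy']*d,d,1])
    return (c['pose']@P)[:3]
def cloud(cam,depth):
    c=arm.calibration(cam); v,u=np.mgrid[:480,:640]
    P=np.stack([(u-c['cx'])/c['fx']*depth,(v-c['cy'])/c['fy']*depth,depth],-1)
    return P@c['pose'][:3,:3].T+c['pose'][:3,3]
E
python3 - <<'E'
from h import *
ims=[]
for cam in ("scene","top"):
    im,d=arm.grab_frame(cam); np.save(cam+"_d.npy",d); cv2.imwrite(f"pics/{cam}0.png",im)
    C=cloud(cam,d)
    for l in ("dish_lift","door_hinge","door_handle","lever_axis","lever_grip","dish"):
        for r in arm.pinpoint(l,cam)[:3]:
            u,v=np.round(r['position']).astype(int); print(cam,l,round(r['confidence'],2),(u,v),C[np.clip(v,0,479),np.clip(u,0,639)].round(3))
    c=arm.calibration(cam); print(c['fx'],c['pose'].round(3).tolist())
print(arm.read_orientation().round(2) if hasattr(arm.read_orientation(),'round') else arm.read_orientation())
E
```

```text
scene dish_lift 0.67 (np.int64(368), np.int64(246)) [ 0.588 -0.038  0.018]
scene door_hinge 0.76 (np.int64(333), np.int64(257)) [0.504 0.027 0.057]
scene door_hinge 0.26 (np.int64(376), np.int64(210)) [ 0.65  -0.03   0.099]
scene door_handle 0.59 (np.int64(368), np.int64(276)) [ 0.462 -0.079  0.115]
scene lever_axis 0.96 (np.int64(365), np.int64(228)) [ 0.603 -0.02   0.076]
scene lever_grip 0.62 (np.int64(380), np.int64(221)) [ 0.567 -0.063  0.195]
scene dish 0.91 (np.int64(314), np.int64(193)) [0.654 0.144 0.069]
scene dish 0.8 (np.int64(373), np.int64(214)) [ 0.635 -0.027  0.101]
scene dish 0.63 (np.int64(291), np.int64(235)) [0.518 0.149 0.062]
584.0275791697284 [[0.393, -0.803, 0.448, -0.124], [-0.919, -0.341, 0.197, -0.213], [-0.005, -0.49, -0.872, 1.36], [0.0, 0.0, 0.0, 1.0]]
top dish_lift 0.88 (np.int64(350), np.int64(213)) [ 0.555 -0.023  0.201]
top door_hinge 0.55 (np.int64(324), np.int64(246)) [0.498 0.031 0.105]
top door_hinge 0.21 (np.int64(409), np.int64(309)) [ 0.359 -0.175  0.017]
top door_handle 0.61 (np.int64(376), np.int64(260)) [ 0.464 -0.084  0.133]
top lever_axis 0.9 (np.int64(352), np.int64(208)) [ 0.567 -0.028  0.193]
top lever_grip 0.83 (np.int64(365), np.int64(207)) [ 0.569 -0.055  0.196]
top dish 0.98 (np.int64(276), np.int64(181)) [0.661 0.147 0.065]
top dish 0.81 (np.int64(352), np.int64(187)) [ 0.638 -0.034  0.099]
top dish 0.62 (np.int64(275), np.int64(240)) [0.517 0.146 0.065]
490.55689681605105 [[0.009, -0.985, 0.17, 0.34], [-1.0, -0.008, 0.008, 0.038], [-0.006, -0.17, -0.985, 1.212], [0.0, 0.0, 0.0, 1.0]]
[[ 0.94  0.35 -0.  ]
 [ 0.35 -0.94  0.  ]
 [-0.   -0.   -1.  ]]
```

View pics/scene0.png

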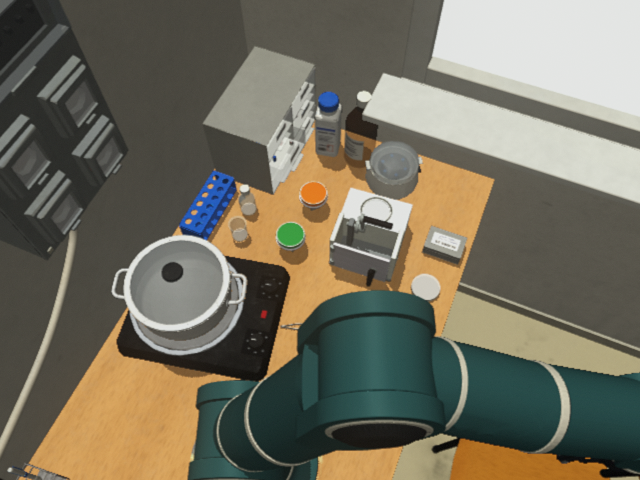

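View pics/top0.png

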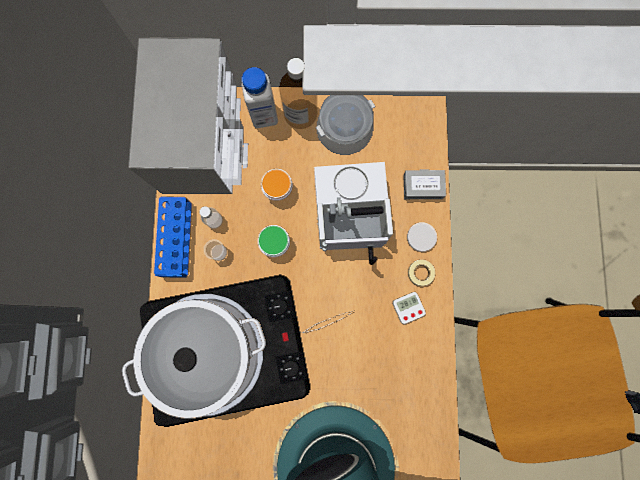

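The lift is the white housing at top-view (352,205). The green lidded pot at (275,240) and the orange one at (276,184) are look-alikes of the lift's dish part, so I leave them alone. Only the white one has a bay, lever and door with a black pull (373,258). Next I fit its pose and confirm it in a crop.

```bash
python3 - <<'E'
from h import *
from scipy.optimize import minimize
d=np.load("top_d.npy"); C=cloud("top",d); P=C.reshape(-1,3)
roi=(abs(P[:,0]-.58)<.16)&(abs(P[:,1]+.03)<.13)
blk=P[roi&(abs(P[:,2]-.1)<.008)&(P[:,0]>.58)]; wal=P[roi&(abs(P[:,2]-.125)<.01)]
print(len(blk),len(wal),np.median(blk[:,2]),np.median(wal[:,2]))
r=cv2.minAreaRect((blk[:,:2]*1000).astype(np.float32)); print("block",r)
print("walls",wal.min(0).round(3),wal.max(0).round(3))
for (cx,cy),(w,h),a in [r]:
    pass
s=cv2.imread("pics/top0.png")[130:290,290:450]; cv2.imwrite("pics/crop.png",cv2.resize(s,None,fx=3.6,fy=3.6,interpolation=cv2.INTER_CUBIC))
# handle points, lever grip points
g=P[roi&(P[:,2]>.16)&(P[:,2]<.22)]; print("lever",len(g),g.min(0).round(3),g.max(0).round(3),np.median(g,0).round(3))
hd=P[(abs(P[:,0]-.455)<.035)&(abs(P[:,1]+.08)<.03)&(P[:,2]>.122)]; print("handle",len(hd),hd.min(0).round(3),hd.max(0).round(3),np.median(hd,0).round(3))
np.save("wal.npy",wal)
E
```

```text
2606 773 0.09933280882061168 0.12343011011331839
block ((636.3829956054688, -32.08680725097656), (118.78823852539062, 166.1474609375), 4.030845642089844)
walls [ 0.462 -0.123  0.115] [0.608 0.047 0.135]
lever 293 [ 0.55  -0.093  0.17 ] [ 0.572 -0.016  0.203] [ 0.561 -0.053  0.197]
handle 26 [ 0.462 -0.087  0.122] [ 0.473 -0.076  0.138] [ 0.466 -0.08   0.132]
```

View pics/crop.png

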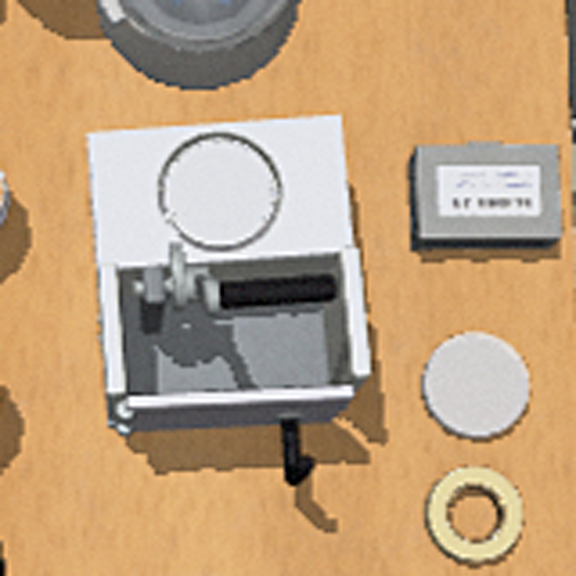

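The crop confirms it: the white housing has the lever grip at crop (275,290), the hinge at (122,410) and the door pull at (295,470). Lift yaw is about 4° and the door is almost shut. Now I check IK and open the door.

```bash
cat >> h.py <<'E'
yaw=np.deg2rad(4.03); ex=np.array([np.cos(yaw),np.sin(yaw)]); ey=np.array([-ex[1],ex[0]])
O=np.array([.6018,-.0345])
def L(x,y): return O+ex*x+ey*y
def R(psi):
    c,s=np.cos(psi),np.sin(psi); return np.array([[-s,c,0],[c,s,0],[0,0,-1.]])
H=L(-.089,.0715)
def handle(t): return H+.108*(-np.sin(t)*ex-np.cos(t)*ey)+.045*(-np.cos(t)*ex+np.sin(t)*ey)
def hpsi(t): return np.pi/2+yaw-t
def grip(a,dz=0): return np.r_[L(-.012-.095*np.sin(a),-.021),.1+.095*np.cos(a)-.019+dz]
E
python3 - <<'E'
from h import *
for t in (.04,.6,1.2,1.7):
    q=arm.ik(np.r_[handle(t),.085],R(hpsi(t))); print(t,handle(t).round(3),None if q is None else np.round(q,2))
for a in (.36,.9,1.571):
    for k in (0,np.pi):
        q=arm.ik(grip(a),R(yaw+k)); print(a,grip(a).round(3),None if q is None else np.round(q,2))
E
```

```text
0.04 [ 0.466 -0.079] [ 0.71  0.46 -0.72  2.08  0.44  0.76  1.31]
0.6 [ 0.415 -0.04 ] [ 0.65  0.36 -0.71  2.21  0.37  0.69  0.72]
1.2 [0.391 0.025] [ 0.62  0.35 -0.86  2.26  0.42  0.69 -0.1 ]
1.7 [0.403 0.082] [ 0.6   0.45 -1.01  2.22  0.57  0.75 -0.86]
0.36 [ 0.558 -0.059  0.17 ] [ 0.54  0.44 -0.62  1.82  0.3   0.98 -0.14]
0.36 [ 0.558 -0.059  0.17 ] [-0.74  0.61  1.08  1.86 -0.62  1.06 -2.48]
0.9 [ 0.517 -0.062  0.14 ] [ 0.55  0.41 -0.6   1.94  0.29  0.88 -0.13]
0.9 [ 0.517 -0.062  0.14 ] [-0.77  0.59  1.09  1.98 -0.64  0.97 -2.43]
1.571 [ 0.497 -0.063  0.081] [ 0.53  0.47 -0.56  2.02  0.36  0.75 -0.18]
1.571 [ 0.497 -0.063  0.081] [-0.76  0.69  1.08  2.06 -0.81  0.89 -2.28]
```

```bash
python3 - <<'E'
from h import *
t0=.04
arm.move_pose(np.r_[handle(t0),.25],R(hpsi(t0)))
arm.line_to(np.r_[handle(t0),.085],speed=.12)
arm.grab(40); print("open",arm.read_opening(),arm.read_wrist_force(),arm.read_position(),arm.read_clock())
for t in np.arange(.15,1.71,.155):
    arm.line_to(np.r_[handle(t),.085],R(hpsi(t)),speed=.06)
    print(round(t,2),np.round(arm.read_wrist_force(),1),round(arm.read_opening(),4))
im,d=arm.grab_frame("top"); cv2.imwrite("pics/top1.png",im[130:330,240:480].repeat(3,0).repeat(3,1)); print(arm.read_clock())
E
```

```text
open 0.010505345310280752 [ -2.94103801 -12.64856302   4.82507141] [ 0.46598144 -0.08049736  0.08511487] 4.9333
0.15 [ -4.8 -10.4   7. ] 0.0106
0.3 [-6.8 -9.   8.1] 0.0113
0.46 [-8.6 -8.8 10.8] 0.0109
0.62 [-9.2 -7.2 10.9] 0.0112
0.77 [-8.8 -5.2 12.2] 0.0109
0.92 [-9.3 -3.4 12.2] 0.011
1.08 [-8.4 -2.3 12.5] 0.0107
1.23 [-7.3 -1.3 11.4] 0.011
1.39 [-6.5  0.8  9.4] 0.0111
1.54 [-7.3  1.4 10.8] 0.0109
1.7 [-7.   1.9 10.2] 0.0106
9.85
```

View pics/top1.png

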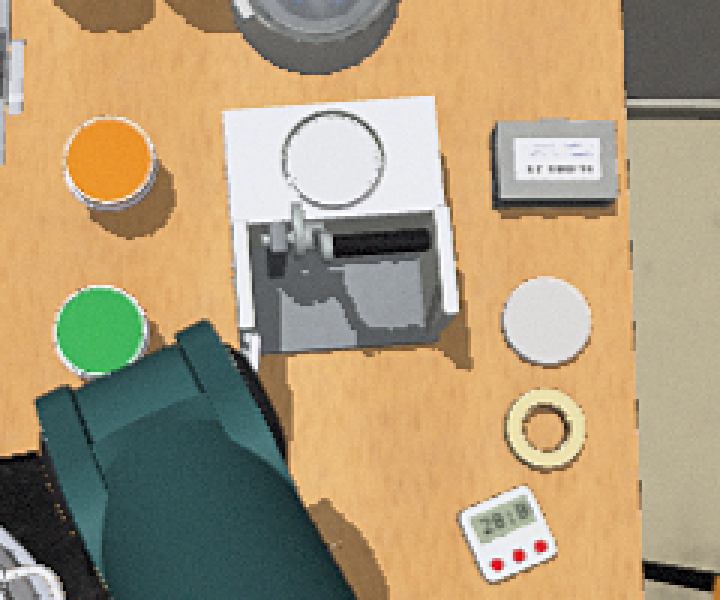

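The door stands open at about 1.7 rad and nothing else has moved. Now I release the pull and take the lever.

```bash
python3 - <<'E'
from h import *
arm.let_go(); p=np.array(arm.read_position()); arm.line_to(p+[0,0,.17],speed=.15)
a0=.35; g=grip(a0)
arm.move_pose(g+[0,0,.08],R(yaw))
arm.line_to(g,speed=.1)
arm.grab(60); print("open",arm.read_opening(),np.round(arm.read_wrist_force(),1),arm.read_clock())
for a in np.linspace(a0,1.571,11)[1:]:
    arm.line_to(grip(a),R(yaw),speed=.05)
    print(round(a,2),np.round(arm.read_wrist_force(),1),round(arm.read_opening(),4))
print(arm.read_position(),grip(1.571),arm.read_clock())
im,d=arm.grab_frame("top"); cv2.imwrite("pics/top2.png",im[130:330,240:480].repeat(3,0).repeat(3,1))
im,d2=arm.grab_frame("scene"); cv2.imwrite("pics/scene2.png",im[140:340,240:480].repeat(3,0).repeat(3,1))
np.save("t2.npy",d); np.save("s2.npy",d2)
for cam,dd in (("top",d),("scene",d2)):
    C=cloud(cam,dd)
    for l in ("lever_grip","dish","lever_axis","door_handle"):
        for r in arm.pinpoint(l,cam)[:2]:
            u,v=np.round(r['position']).astype(int); print(cam,l,round(r['confidence'],2),(u,v),C[v,u].round(3))
E
```

```text
open 0.013645321278815193 [ 1.6 -0.3  2.6] 14.3
0.47 [-2.7 -0.4  9.6] 0.0139
0.59 [-0.4 -0.9  7. ] 0.014
0.72 [ 2.5 -2.2  3.7] 0.0142
0.84 [11.2 -2.2 -6.7] 0.0139
0.96 [12.5 -2.6 -4.1] 0.0141
1.08 [12.9 -2.  -3.4] 0.0145
1.2 [11.2 -2.4 -1.5] 0.014
1.33 [ 9.8 -1.9  0.4] 0.014
1.45 [11.9 -1.1 -2. ] 0.0137
1.57 [ 9.  -2.2  4.9] 0.0142
[ 0.49789961 -0.0629673   0.08142396] [ 0.49654043 -0.06296791  0.08098065] 18.1333
top dish 0.84 (np.int64(275), np.int64(241)) [0.514 0.146 0.067]
top dish 0.74 (np.int64(352), np.int64(185)) [ 0.639 -0.033  0.114]
top door_handle 0.77 (np.int64(304), np.int64(289)) [0.399 0.074 0.129]
scene lever_grip 0.62 (np.int64(369), np.int64(264)) [ 0.169 -0.145  0.767]
scene door_handle 0.24 (np.int64(252), np.int64(208)) [0.568 0.288 0.032]
```

View pics/top2.png

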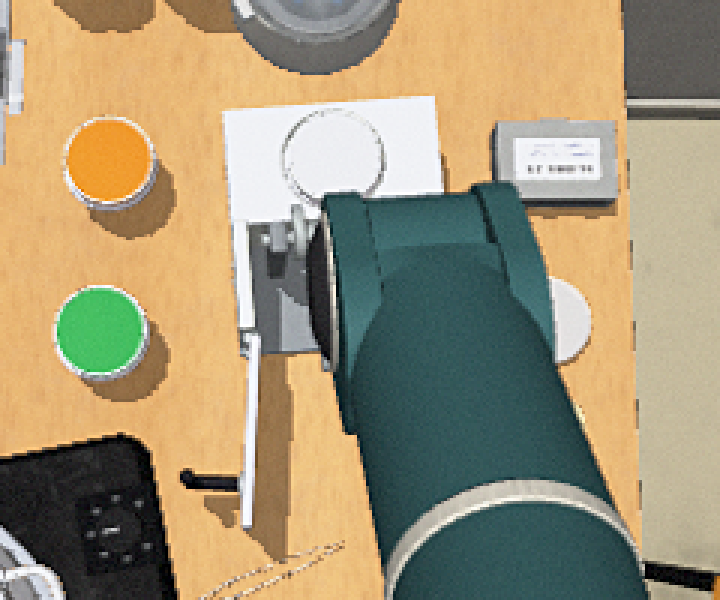

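View pics/scene2.png

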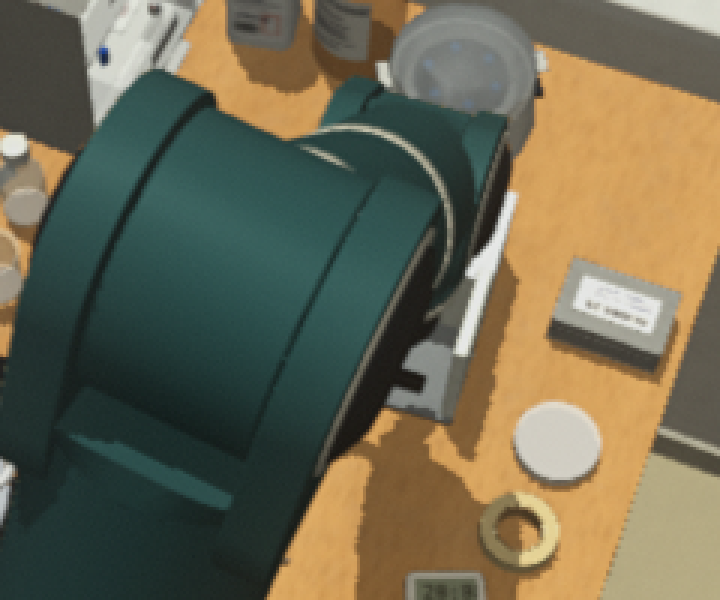

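The door is open (pull at top-view (304,289)), the dish is raised, and the bystanders are unmoved. The grip's end shows at scene pixel (375,267). Next I measure the lever angle precisely.

```bash
python3 - <<'E'
from h import *
d0=cloud("top",np.load("top_d.npy")); d2=cloud("top",np.load("t2.npy"))
c=L(.048,0); m=(np.hypot(d0[...,0]-c[0]+.0,d0[...,1]-c[1])<.025)
print("lid z", np.median(d0[m][:,2]), np.median(d2[m][:,2]),(d2[...,2]-d0[...,2])[m].mean())
im=cv2.imread("pics/scene2.png")[1::3,1::3]; S=cloud("scene",np.load("s2.npy"))
e=np.r_[L(-.107,-.05),.1]
k=(im.max(-1)<60); s=S[140:340,240:480]; k&=np.linalg.norm(s-e,axis=-1)<.03
q=s[k]; print(len(q)); lx=(q[:,:2]-O)@ex; ly=(q[:,:2]-O)@ey
for i in range(0,len(q),max(1,len(q)//25)): print((lx[i]*1e3).round(1),(ly[i]*1e3).round(1),(q[i,2]*1e3).round(1))
w,dw=arm.grab_frame("wrist"); cv2.imwrite("pics/w.png",w); np.save("w.npy",dw); C=arm.calibration("wrist"); print(C)
print(arm.read_position(),np.round(arm.read_wrist_force(),1),arm.read_clock())
print(arm.pinpoint("lever_grip","wrist"),arm.pinpoint("lever_axis","wrist"))
E
```

```text
lid z 0.0986435073316374 0.11406740526591563 0.01857473025839767
53
-106.1 -35.8 114.4
-98.9 -39.5 103.3
-106.8 -38.7 112.2
-103.0 -42.9 107.9
-101.7 -47.4 108.3
-109.3 -39.4 112.2
-107.9 -43.9 112.4
-104.1 -48.2 108.1
-102.1 -52.6 107.1
-108.7 -37.4 104.3
-108.7 -42.1 107.5
-108.7 -46.8 110.6
-108.5 -51.5 113.2
-102.7 -55.5 104.8
-112.1 -38.3 106.1
-112.4 -43.0 109.8
-110.4 -47.5 108.8
-110.2 -52.1 111.5
-114.3 -34.2 102.1
-113.7 -38.9 104.1
-112.8 -43.5 105.3
-112.4 -48.2 107.8
-108.2 -52.3 102.4
-113.6 -44.0 101.9
-113.1 -48.7 104.0
-111.7 -53.2 104.4
-114.2 -53.9 104.3
{'fx': 371.64829954431775, 'fy': 371.64829954431775, 'cx': 320.4416921970583, 'cy': 235.13945126526136, 'hand_eye': array([[ 1.52714718e-03, -9.64851212e-01, -2.62792326e-01,
         6.78454832e-02],
       [ 9.99998434e-01,  1.23832962e-03,  1.26465243e-03,
        -3.21953661e-04],
       [-8.94777910e-04, -2.62793845e-01,  9.64851592e-01,
        -1.41706615e-01],
       [ 0.00000000e+00,  0.00000000e+00,  0.00000000e+00,
         1.00000000e+00]])}
[ 0.4979016  -0.06295642  0.08155366] [ 7.4 -1.6  3.2] 18.6833
[{'position': [318.9, 323.5], 'confidence': 0.92}] [{'position': [553.0, 264.7], 'confidence': 0.82}]
```

View pics/w.png

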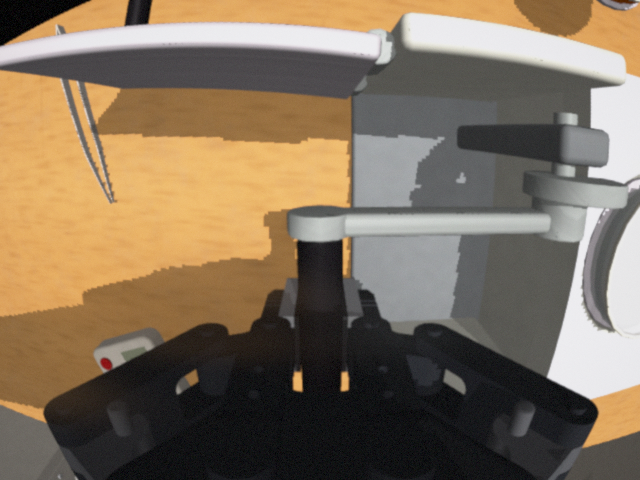

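The wrist view shows the bar between the pads at (320,320) and the flat arm running from (345,222) to (545,222). I measure the arm's slope from the wrist depth.

```bash
python3 - <<'E'
from h import *
from scipy.optimize import least_squares
C=arm.calibration("wrist"); d=np.load("w.npy"); f=C['fx']
p=np.array(arm.read_position()); Rm=np.array(arm.read_orientation())
def W(u,v):
    z=d[v,u]; x,y=(u-C['cx'])/f,(v-C['cy'])/f; r=np.hypot(x,y); k=np.tan(r)/r
    T=(C['hand_eye']@np.array([x*k*z,y*k*z,z,1]))[:3]; w=p+Rm@T
    return np.r_[(w[:2]-O)@ex,(w[:2]-O)@ey,w[2]]*1e3
Q=np.array([np.median([W(u,v) for v in range(214,227,2)],0) for u in range(352,536,8)])
print(Q[::4].round(1)); s=np.polyfit(Q[:,0],Q[:,2],1); print("slope",s, "a=",np.pi/2+np.arctan(s[0]) )
# bar cylinder
im=cv2.imread("pics/w.png"); q=np.array([W(u,v) for v in range(250,275,2) for u in range(300,340,2) if im[v,u].max()<50])
r=least_squares(lambda c:np.hypot(q[:,0]-c[0],q[:,2]-c[1])-8,[-107,100],loss='soft_l1'); print(len(q),r.x)
print("hub", W(565,225), np.linalg.norm(Rm@np.diag([1,1,1])-R(yaw)))
E
```

```text
[[-95.8  20.6 107.9]
 [-85.3  20.3 107.4]
 [-74.6  20.6 107.5]
 [-63.4  20.5 107.7]
 [-51.2  20.6 107.2]
 [-38.   20.5 106.4]]
slope [-1.72316302e-02  1.06172900e+02] a= 1.5535664018438238
260 [-106.16117548  101.31553058]
hub [-16.12890818  19.98120715 110.63309886] 0.003961569933741891
```

The lever is at about 1.555 rad, roughly 1 mm short of level at the grip. I nudge it down, check, and hand in.

```bash
python3 - <<'E'
from h import *
g=grip(1.571); arm.line_to(g+[0,0,-.0012],speed=.02); arm.sleep(.7)
print(arm.read_position(),np.round(arm.read_wrist_force(),1),arm.read_opening(),np.abs(arm.read_dq()).max())
_,d=arm.grab_frame("wrist"); np.save("w.npy",d)
C=arm.calibration("wrist"); f=C['fx']; p=np.array(arm.read_position()); Rm=np.array(arm.read_orientation())
def W(u,v):
    z=d[v,u]; x,y=(u-C['cx'])/f,(v-C['cy'])/f; r=np.hypot(x,y); k=np.tan(r)/r
    w=p+Rm@(C['hand_eye']@np.array([x*k*z,y*k*z,z,1]))[:3]; return np.r_[(w[:2]-O)@ex,w[2]]
Q=np.array([np.median([W(u,v) for v in range(214,227,2)],0) for u in range(352,536,8)])
a=np.pi/2+np.arctan(np.polyfit(Q[:,0],Q[:,1],1)[0]); print("a",a,arm.read_clock())
if abs(a-1.571)<.04: print(arm.job_done())
E
```

```text
[ 0.49789768 -0.06296884  0.08040814] [ 6.9 -1.7  6.1] 0.014194158828549509 0.0026841522902655342
a 1.5572190268514636 19.7833
the job is handed in; nothing more can be done
None
```

I handed the job in with the door open at about 1.7 rad, the lever measured at 1.557 rad (level is 1.571) and the dish raised about 15 mm. The gripper was still holding the grip, the other things on the table looked undisturbed in the last pictures, and the clock stood at about 20 s.

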